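# Pack the gift tray

### The arm

A 7-joint arm with a two-finger parallel gripper is mounted at the origin on a cart in front of the work surface, level with it; the furniture and walls round the work are solid. World frame = base frame: x ahead of the robot, y to its left, z up, the work surface at z = 0. Lengths are in m, angles in rad, forces in N, time in s.
With the tool pointing down it reaches from about 0.4 to 0.85 m from the base axis. Payload 4.5 kg.
Tool frame: the origin (TCP) lies at the very end of the fingers, on their centre line; the grasp point (between the pads) lies 19 mm behind it; z points along the fingers, y is the line along which they close (so a half turn about z gives the same grasp; the last joint's range is limited). The gripper opens to 88 mm and grips with 3 to 60 N. Pads are 18 mm wide; open, the fingers measure 123 mm over their backs; the gripper's body (75 mm by 187 mm) begins 45 mm behind the grasp point.
Start: joints at [-1.288, 0.689, -0.195, 1.565, 0.157, 0.902, -0.215], TCP at [0.154, 0.606, 0.239] pointing down, gripper open.
Joint ranges: [-3.01, 3.01], [-0.46, 2.08], [-1.47, 1.51], [0.13, 2.56], [-1, 4.14], [0.04, 2.09], [-2.66, 2.66]. Speed limits (rad/s): [2.57, 2.57, 3.14, 3.14, 3.14, 3.14, 3.14].

### API

Orientations are given as a unit quaternion [x, y, z, w].
In Python, from plant import r, eyes, nets gives the robot as it stands.
- The arm moves only by the shell command python3 -m pendant 'ROWS' [FORCE]. ROWS is JSON, a list of rows, each an object of numbers: "claw": the opening, from 0 (shut) to 1 (fully open); "dx", "dy", "dz": the shift along the world's x, y, z in mm; "twist": the turn about the world's z in rad. In form: [{"claw": .., "dx": .., "dy": .., "dz": .., "twist": ..}, ...]. A call has 1 to 8 rows; each row is the pose to reach, as a shift and turn from the pose commanded when the call began; what a row does not reach only later rows make up. A row lasts 1/10 s, in which the tool goes at most 50 mm and 8.59 degrees, less where a joint would pass 70% of its speed; a pose out of reach is approached as far as the arm can. A call with a gripper value outside its range is refused whole. The fingers move at their own pace and stop on an object; FORCE is the grip in N (left out, the last holds). Time passes only in rows, so rows that repeat a pose let the fingers close. It gives the time, the measured TCP pose, the force, the opening and the grip force at its end, in the units of the state.
- r.get_state(): the state, without advancing time (a new reading comes with each control period).
- eyes.snapshot(name): name is "side" or "top" or "wrist"; returns (picture, depth): 420x560x3 uint8, blue, green, red; 420x560 float32, m along the optical axis (not along the pixel's ray), 0 where there is no reading.
- eyes.camera_info(name): a dict with "K" (3x3 intrinsics, pixels), "world_to_cam" (4x4, takes a point from world to camera coordinates); the wrist camera has in their place "T_tool_cam" (4x4, takes a point from camera to tool coordinates, whose origin is the TCP and whose axes are the flange's). Camera axes: x right, y down, z forward; pixel columns grow to the right and rows downward; lengths in m; the calibration is good to about 2 mm. A picture is of the moment at which its call begins: read the wrist's pose just before it. camera_info takes no time and is no camera call.
- r.finish_job(): hands the job in; it is judged then, once.
Trained networks look in the newest picture that a camera, given by its name, has taken for a name from the list of things; names that differ only in an ending like _2 or _b are one class to them, and where a whole thing is asked for, a point or a joint stands for the part that bears it (a point fixed in the world has none). Each returns a list of dicts, best first, with "confidence" (0 to 1); they miss things now and then, are a little off and sometimes report something else, mostly with a low value. They report only what shows in the picture. A call takes as long as a camera call. They do not tell look-alikes from the thing itself.
- nets.spot_in(camera, query): "box" ([left, top, width, height] as shares, 0 to 1, of the picture: columns of its width, rows of its height, round what is visible of it).
- nets.place_of(camera, query): "position" ([column, row] as shares, 0 to 1, of the picture: columns of its width, rows of its height: a listed point, or the origin of a listed thing).
The state is a dict: "clock": time; "q": joint angles; "qd": joint speeds; "joint_torque": joint torques, N m; "tool_pos": TCP position; "eef_rot": TCP orientation; "contact_force": force on the tool from outside, world axes, zero at the start; "moment": the same for the moment, N m; "opening": opening from 0.0 (shut) to 1.0 (fully open); "finger_force": force on a finger pad.
Only numpy, scipy, OpenCV 4.12 (cv2) and the standard library are available. Lean on these libraries where they do the work, as an engineer would, in place of code of your own. Each camera call takes 0.05 s, during which the arm holds its last target. There are 200 camera calls.

### The job

Pack the wooden gift tray for a customer: lay the flat wafer pack in the long recess, the ribbon spool flat in the sunk round recess, stand the cocoa tin in the square recess, and stand the drizzled egg from the table upright in the raised ring. Each must sit fully down in its own place. Leave the look-alikes where they are: the drizzled egg in the white dish and the slim dark chocolate bar.

Things in the scene. Friction and masses are not known exactly. Their poses are not given: they have to be found in the camera images.
- wafer_pack: flat box of filled wafers, 46 x 96 x 22 mm (x, y, z), pale yellow edges with a picture on top; origin at the centre of its underside, y along its length. Lies flat on the table at the start; grip it across its 46 mm width. (Packs at the far right end of the table are shop stock, out of reach.)
- egg: whole chocolate egg with cream drizzle, 58 mm across and 65 mm high, standing on its blunt end directly on the table; origin at the centre of its underside, z up through its tip. Widest about 27 mm above the origin; grip it round the middle.
- ribbon_spool: low spool of ribbon with a pale top and a hole in the middle, 53 mm across, 22 mm high, lying flat; origin at the centre of its underside, z up.
- cocoa_tin: round tin with a pale lid, 62 mm across the body and 64 mm across the lid (the top 12 mm), 64 mm high, standing upright; origin at the centre of its underside, z up.
- long_recess: the place for the wafer pack: light wooden insert, 103 x 123 x 10 mm, with a rectangular recess 62 mm (x) by 112 mm (y) in its top, 6 mm deep (all recess floors are dark). Origin at the centre of the insert's underside; the recess is centred on it, its floor 4 mm above the origin and its edge 10 mm above.
- square_recess: the place for the cocoa tin: insert like the others, 103 x 123 x 10 mm, with a square recess 80 x 80 mm, 6 mm deep, centred; origin at the centre of the insert's underside, recess floor 4 mm above it. The four inserts fill the fixed dark gift tray (224 x 264 mm) two by two in any arrangement, all at the same yaw; the tray rim, like the recess edges, is 14 mm above the table.
- round_recess: the place for the ribbon spool: insert like the others, 103 x 123 x 10 mm, with a sunk round recess 69 mm across, 6 mm deep, centred; origin at the centre of the insert's underside, recess floor 4 mm above it.
- egg_ring: the place for the egg: insert 103 x 123 mm with a thin base 4 mm thick and a raised round collar on it, 66 mm inside, 76 mm outside, 10 mm high, centred; origin at the centre of the insert's underside, floor inside the collar 4 mm above it, top of the collar 14 mm above it.
- display_egg: look-alike that stays: a second, slightly larger drizzled chocolate egg, 66 mm across and 73 mm high, standing in a fixed white dish (98 x 113 mm, 31 mm high); origin at the centre of its underside. Its top is about 82 mm above the table.
- slim_bar: look-alike that stays: a slim dark wrapped chocolate bar, 27 x 92 x 9 mm (x, y, z), lying flat on the table; origin at the centre of its underside.
Things that resemble listed ones, but are neither listed nor needed, are in the scene too. What is shaped like the ribbon_spool but orange is not meant. Leave any purple look-alike of the egg alone.

How it is judged:
By the outcome, as a careful person would: the job done as asked, in the order asked, and still so for the second after the job is handed in, with the robot touching nothing.
It also fails if it takes over 112 s, if anything falls off the work surface, if the arm or the gripper's body presses on something with over 40 N, if the wrist force passes 120 N, or if a joint passes its speed limit or range.

## Working session

There is one attempt and no reset: what is moved stays moved. The work goes in short steps, Python scripts to look and compute and a shell command to move; the robot and the scene stay as the last step left them, time stands still between calls to the robot, and variables do not carry over. Pictures are saved under pics/ and viewed, at most 14 in all, crops included, and the job is handed in when it is done.

```bash
ls; mkdir -p pics; cat > h.py <<'E'
import numpy as np, cv2, json
from scipy.spatial.transform import Rotation as R
from plant import r, eyes, nets
def T_cam_world(name, st=None):
    ci=eyes.camera_info(name)
    if name!='wrist': return ci['K'],np.linalg.inv(np.array(ci['world_to_cam']))
    st=st or r.get_state()
    T=np.eye(4);T[:3,:3]=R.from_quat(st['eef_rot']).as_matrix();T[:3,3]=st['tool_pos']
    return ci['K'],T@np.array(ci['T_tool_cam'])
def ray(K,T,u,v):
    K=np.array(K);d=T[:3,:3]@np.linalg.solve(K,np.array([u,v,1.]));return T[:3,3],d
def at_z(K,T,u,v,z):
    o,d=ray(K,T,u,v);return o+d*(z-o[2])/d[2]
def cloud(K,T,dep):
    K=np.array(K);h,w=dep.shape;v,u=np.mgrid[:h,:w]
    c=np.stack([(u-K[0,2])/K[0,0]*dep,(v-K[1,2])/K[1,1]*dep,dep],-1)
    p=c@T[:3,:3].T+T[:3,3];p[dep==0]=np.nan;return p
E
python3 - <<'E'
from h import *
np.set_printoptions(precision=3,suppress=True)
print(r.get_state())
names=['wafer_pack','egg','ribbon_spool','cocoa_tin','long_recess','square_recess','round_recess','egg_ring','display_egg','slim_bar']
for c in ['top','side']:
    im,d=eyes.snapshot(c);cv2.imwrite(f'pics/{c}0.png',im);np.save(f'{c}0.npy',d)
    K,T=T_cam_world(c);P=cloud(K,T,d);print(c,T[:3,3],T[:3,2])
    for n in names:
        for o in nets.place_of(c,n)[:4]:
            u,v=o['position'][0]*560,o['position'][1]*420
            print(n,round(o['confidence'],2),round(u),round(v),at_z(K,T,u,v,0.004),P[min(int(v),419),min(int(u),559)])
E
```

```text
pics
{'clock': 0.0, 'q': array([-1.288,  0.69 , -0.195,  1.566,  0.157,  0.902, -0.215]), 'qd': array([ 0.002,  0.001, -0.   ,  0.002,  0.   , -0.   , -0.001]), 'joint_torque': array([ -0.   , -52.756,  -1.267, -15.343,  -0.053,   0.007,   0.   ]), 'tool_pos': array([0.154, 0.605, 0.238]), 'eef_rot': array([ 0.124,  0.992, -0.001, -0.   ]), 'contact_force': array([-0.173,  0.265,  0.016]), 'moment': array([-0.029, -0.013,  0.026]), 'finger_force': 0.0, 'opening': 0.9984037383681323}
top [ 0.415 -0.131  1.323] [ 0.078  0.023 -0.997]
wafer_pack 0.94 328 199 [ 0.549 -0.274  0.004] [ 0.549 -0.271  0.025]
egg 0.76 296 183 [ 0.602 -0.168  0.004] [ 0.594 -0.164  0.066]
egg 0.56 409 187 [ 0.585 -0.541  0.004] [ 0.581 -0.524  0.057]
ribbon_spool 0.65 366 269 [ 0.316 -0.391  0.004] [ 0.319 -0.385  0.024]
ribbon_spool 0.54 337 263 [ 0.338 -0.298  0.004] [ 0.341 -0.299 -0.003]
ribbon_spool 0.47 340 234 [ 0.434 -0.312  0.004] [ 0.435 -0.308  0.023]
cocoa_tin 0.76 254 197 [ 0.558 -0.027  0.004] [ 0.552 -0.03   0.062]
long_recess 0.76 202 176 [0.632 0.144 0.004] [0.634 0.144 0.011]
long_recess 0.52
[... 805 characters left out ...]
04] [ 0.312 -0.418  0.022]
ribbon_spool 0.55 278 261 [ 0.436 -0.305  0.004] [ 0.431 -0.327  0.022]
ribbon_spool 0.55 242 262 [ 0.338 -0.291  0.004] [ 0.334 -0.315  0.024]
cocoa_tin 0.83 297 207 [ 0.556 -0.023  0.004] [ 0.549 -0.041  0.018]
long_recess 0.61 308 181 [0.642 0.154 0.004] [0.638 0.154 0.006]
square_recess 0.77 296 167 [0.626 0.29  0.004] [0.622 0.289 0.009]
round_recess 0.97 272 174 [0.518 0.247 0.004] [0.515 0.247 0.006]
egg_ring 0.66 274 174 [0.525 0.243 0.004] [0.524 0.25  0.004]
egg_ring 0.56 280 186 [0.529 0.136 0.004] [0.525 0.131 0.007]
display_egg 0.86 347 214 [ 0.71  -0.102  0.004] [ 0.7   -0.124  0.019]
slim_bar 0.54 308 291 [ 0.488 -0.437  0.004] [ 0.486 -0.441  0.009]
```

```bash
python3 - <<'E'
import cv2
a=cv2.imread('pics/top0.png')[130:310,130:440];cv2.imwrite('pics/top0c.png',cv2.resize(a,None,fx=2.55,fy=2.55,interpolation=cv2.INTER_CUBIC))
a=cv2.imread('pics/side0.png')[140:350,190:430];cv2.imwrite('pics/side0c.png',cv2.resize(a,None,fx=2.8,fy=2.8,interpolation=cv2.INTER_CUBIC))
E
```

```text
(no output)
```

View pics/top0c.png

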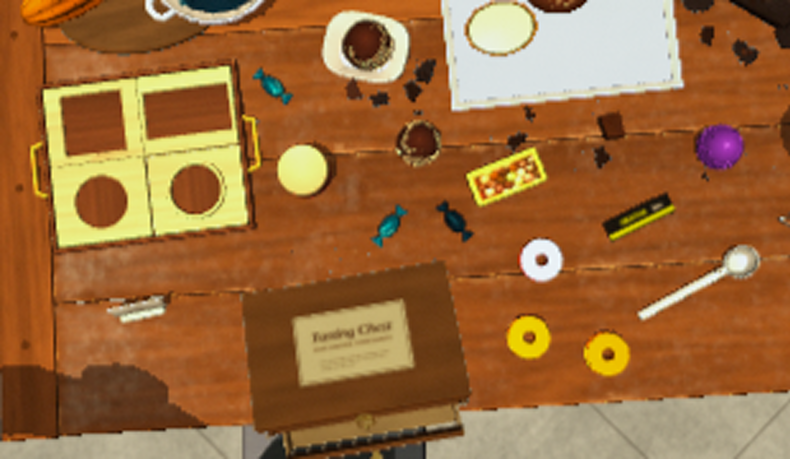

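View pics/side0c.png

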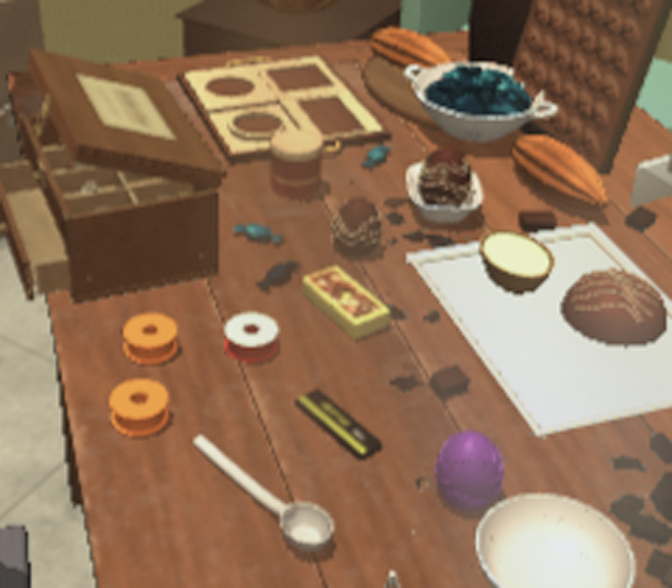

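Top crop: tray at the left, with the square recess at (95,123), long recess (186,110), round recess (100,200) and egg ring (197,188). The tin is at (303,170), wafer pack (507,176), white-topped red spool (541,260) and slim bar (640,215).

- **Egg candidates:** table egg at crop (419,142), dish egg (367,43) and purple egg (720,147), plus egg halves on the white board. I choose the table egg, px (294,186).
- **Spool candidates:** the white-topped red one at px (342,232), and orange ones at (337,263) and (368,269). I choose the white one.
- **Wafer candidates:** pack at px (329,199), and the slim bar at (381,214). I choose the pack.

A chest stands in front of the robot, so I need its height.

```bash
python3 - <<'E'
from h import *
np.set_printoptions(precision=4,suppress=True)
im=cv2.imread('pics/top0.png');cv2.imwrite('pics/close.png',cv2.resize(im[160:250,240:400],None,fx=5,fy=5,interpolation=cv2.INTER_CUBIC))
d=np.load('top0.npy');K,T=T_cam_world('top');P=cloud(K,T,d).reshape(-1,3);P=P[~np.isnan(P[:,0])]
def box(c,rad,z0,z1):
    m=(np.hypot(P[:,0]-c[0],P[:,1]-c[1])<rad)&(P[:,2]>z0)&(P[:,2]<z1);return P[m]
for n,c,rad,z0,z1 in [('wafer',(.549,-.272),.07,.014,.04),('spool',(.435,-.308),.04,.014,.04),('tin',(.555,-.03),.05,.05,.08),('egg',(.594,-.164),.05,.012,.08),('dish',(.70,-.1),.08,.01,.12)]:
    q=box(c,rad,z0,z1);print(n,len(q),np.median(q,0),q[:,2].max(),cv2.minAreaRect((q[:,:2]*1000).astype(np.float32)))
m=(abs(P[:,0]-.58)<.2)&(abs(P[:,1]-.195)<.18)&(P[:,2]>.007)&(P[:,2]<.03);print('tray',cv2.minAreaRect((P[m][:,:2]*1000).astype(np.float32)))
for c in ('top','side'):
    K,T=T_cam_world(c);Q=cloud(K,T,np.load(c+'0.npy')).reshape(-1,3)
    m=(Q[:,0]>.12)&(Q[:,0]<.47)&(abs(Q[:,1]+.03)<.25)&(Q[:,2]>.04);q=Q[m];print(c,'chest',q.min(0),q.max(0),np.percentile(q[:,2],[50,90,99]))
    for x in np.arange(.14,.48,.03):
        s=q[abs(q[:,0]-x)<.015]
        if len(s):print(round(x,2),s[:,1].min(),s[:,1].max(),s[:,2].max())
E
```

```text
wafer 408 [ 0.5465 -0.2712  0.0233] 0.03047984695424799 ((547.5738525390625, -271.75537109375), (45.58551025390625, 95.9473648071289), 20.896141052246094)
spool 191 [ 0.4414 -0.3135  0.0239] 0.03006545711105013 ((440.03167724609375, -312.23931884765625), (49.36465835571289, 48.56344223022461), 88.71963500976562)
tin 318 [ 0.5551 -0.0141  0.0642] 0.07091014836638321 ((555.41650390625, -13.827804565429688), (62.70326232910156, 61.90634536743164), 17.606857299804688)
egg 243 [ 0.5882 -0.1588  0.0508] 0.06824780134661568 ((595.2942504882812, -162.29519653320312), (56.55788040161133, 65.23785400390625), 50.05049133300781)
dish 745 [ 0.7126 -0.0952  0.0316] 0.08622241531739427 ((709.0742797851562, -103.56832885742188), (136.58584594726562, 99.9151382446289), 51.3699836730957)
tray ((580.9085083007812, 194.69448852539062), (397.7503356933594, 358.8251647949219), 0.09388098865747452)
top chest [ 0.1201 -0.2128  0.04  ] [0.4379 0.22   0.6628] [0.1626 0.188  0.6464]
0.14 0.19669881385133473 0.2199940534538626 0.6627793806631779
0.2 -0.11750099893735033 0.008914929605984168 0.06396634740293483

[... 496 characters left out ...]
279297 0.1408787123437809
side chest [ 0.1206 -0.2167  0.04  ] [0.4347 0.219  0.6178] [0.1051 0.1772 0.1879]
0.2 -0.15335491570470938 0.010906753129443114 0.06079473746233455
0.23 -0.21333651867496206 0.027048005474145764 0.16915841973905865
0.26 -0.21668632565036727 0.030768148527730466 0.19072929908798308
0.29 -0.2123777313543912 0.03782630025710221 0.19002219856167535
0.32 -0.20925915435796882 0.04389241068690053 0.18143673244402525
0.35 -0.2042327058005753 0.046134198786081715 0.1689913973211825
0.38 -0.20126223454939807 0.05342389026837635 0.15779992181617608
0.41 -0.19550823847273546 0.0507838677279524 0.14609559020768315
0.44 -0.1890473663432768 -0.1176005593173477 0.13252538889157583
```

View pics/close.png

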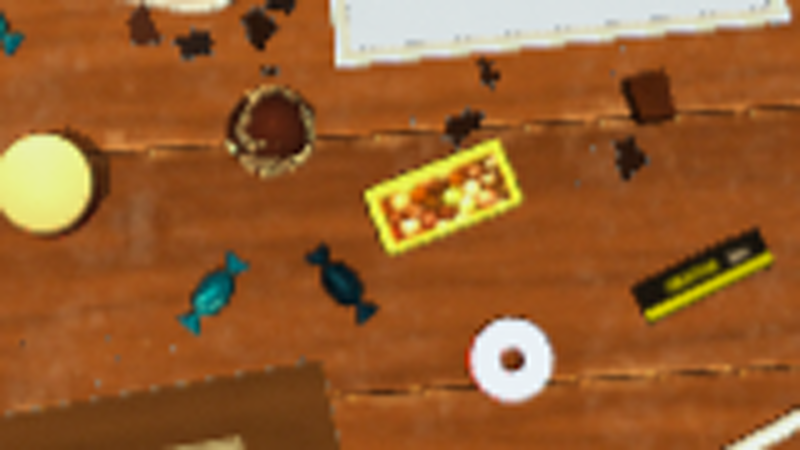

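```bash
python3 -m pendant '[{"claw":1,"dx":40,"dy":-40,"dz":20,"twist":-0.12},{"claw":1,"dx":75,"dy":-75,"dz":40,"twist":-0.25},{"claw":1,"dx":110,"dy":-110,"dz":60,"twist":-0.37},{"claw":1,"dx":145,"dy":-145,"dz":80,"twist":-0.5},{"claw":1,"dx":180,"dy":-180,"dz":100,"twist":-0.62},{"claw":1,"dx":215,"dy":-215,"dz":110,"twist":-0.75},{"claw":1,"dx":250,"dy":-250,"dz":110,"twist":-0.87},{"claw":1,"dx":285,"dy":-285,"dz":110,"twist":-1.0}]'
python3 -m pendant '[{"claw":1,"dx":25,"dy":-35},{"claw":1,"dx":50,"dy":-70},{"claw":1,"dx":75,"dy":-105},{"claw":1,"dx":75,"dy":-105},{"claw":1,"dx":75,"dy":-105}]'
python3 - <<'E'
from h import *
np.set_printoptions(precision=3,suppress=True)
st=r.get_state();im,d=eyes.snapshot('wrist');cv2.imwrite('pics/w1.png',im);np.savez('w1.npz',d=d,p=st['tool_pos'],q=st['eef_rot'])
print(st['q'],st['contact_force'],eyes.camera_info('wrist'))
K,T=T_cam_world('wrist',st);print(T)
for n in ['long_recess','square_recess','round_recess','egg_ring']:
    for o in nets.place_of('wrist',n)[:3]:
        u,v=o['position'][0]*560,o['position'][1]*420;print(n,round(o['confidence'],2),round(u),round(v),at_z(K,T,u,v,.004))
E
```

```text
clock: 1.9
tool_pos: [0.4246, 0.3353, 0.3493]
eef_rot: [0.586, 0.81, 0.001, 0.0]
contact_force: [0.7, 1.2, -0.1]
opening: 0.997
finger_force: 0.0
[-0.805  0.449  0.08   1.673 -0.041  1.019 -0.393] [ 0.712  1.162 -0.086] {'K': array([[299.974,   0.   , 283.481],
       [  0.   , 299.974, 211.137],
       [  0.   ,   0.   ,   1.   ]]), 'T_tool_cam': array([[-0.   , -0.963, -0.269,  0.068],
       [ 1.   , -0.   ,  0.001, -0.001],
       [-0.001, -0.269,  0.963, -0.146],
       [ 0.   ,  0.   ,  0.   ,  1.   ]])}
[[ 0.95   0.3    0.087  0.403]
 [ 0.312 -0.916 -0.254  0.4  ]
 [ 0.003  0.268 -0.963  0.496]
 [ 0.     0.     0.     1.   ]]
long_recess 0.85 356 307 [0.634 0.137 0.004]
square_recess 0.96 379 243 [0.624 0.268 0.004]
round_recess 0.87 321 234 [0.521 0.252 0.004]
egg_ring 0.97 306 294 [0.536 0.133 0.004]validation failed for argument at $[0]...
```

View pics/w1.png

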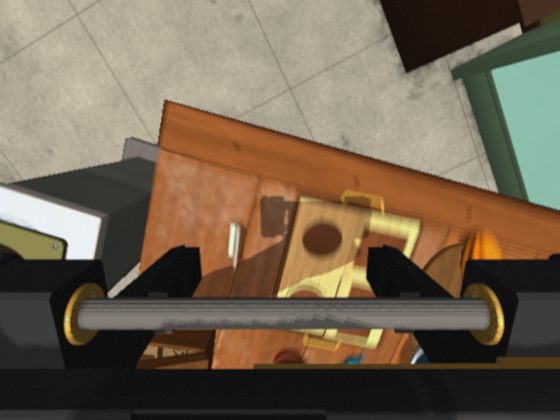

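The view is from the far-left side: round recess at (321,238), part of the square recess at (385,235), and the fingers hiding the rest. I'll move on, typing all keys in each row, so the camera sees the tray unobstructed.

```bash
python3 -m pendant '[{"claw":1,"dx":18,"dy":-40,"dz":0,"twist":0},{"claw":1,"dx":37,"dy":-80,"dz":0,"twist":0},{"claw":1,"dx":55,"dy":-120,"dz":0,"twist":0},{"claw":1,"dx":75,"dy":-160,"dz":0,"twist":0},{"claw":1,"dx":93,"dy":-200,"dz":0,"twist":0},{"claw":1,"dx":112,"dy":-240,"dz":0,"twist":0},{"claw":1,"dx":130,"dy":-280,"dz":0,"twist":0},{"claw":1,"dx":130,"dy":-280,"dz":0,"twist":0}]'
python3 - <<'E'
from h import *
np.set_printoptions(precision=3,suppress=True)
import time
st=r.get_state();im,d=eyes.snapshot('wrist');cv2.imwrite('pics/w2.png',im);np.savez('w2.npz',d=d,p=st['tool_pos'],q=st['eef_rot'])
print(st['q'],st['tool_pos'],st['qd'])
K,T=T_cam_world('wrist',st)
for n in ['long_recess','square_recess','round_recess','egg_ring']:
    for o in nets.place_of('wrist',n)[:3]:
        u,v=o['position'][0]*560,o['position'][1]*420;print(n,round(o['confidence'],2),round(u),round(v),at_z(K,T,u,v,.004))
E
```

```text
clock: 2.95
tool_pos: [0.5549, 0.0509, 0.348]
eef_rot: [0.587, 0.809, -0.001, 0.002]
contact_force: [-1.1, 0.9, 0.7]
opening: 0.999
finger_force: 0.0
[-0.248  0.477  0.116  1.629 -0.057  1.038  0.199] [0.555 0.051 0.348] [-0.07  -0.014 -0.089  0.031 -0.043  0.004 -0.057]
long_recess 0.7 351 133 [0.639 0.139 0.004]
long_recess 0.52 263 281 [ 0.582 -0.153  0.004]
square_recess 0.9 375 44 [0.626 0.268 0.004]
round_recess 0.71 303 31 [0.519 0.251 0.004]
round_recess 0.4 342 276 [ 0.714 -0.099  0.004]
egg_ring 0.64 288 118 [0.536 0.13  0.004]
```

View pics/w2.png

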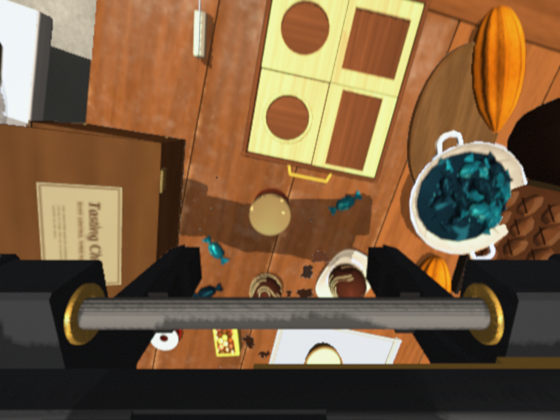

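The tray is fully in view: round recess (305,27), square (374,43), ring (289,118), long (353,131), tin (268,213). Next I'll fit the recess outlines.

```bash
python3 - <<'E'
from h import *
np.set_printoptions(precision=4,suppress=True)
z=np.load('w2.npz');st={'tool_pos':z['p'],'eef_rot':z['q']};K,T=T_cam_world('wrist',st)
im=cv2.imread('pics/w2.png').astype(int)
m=((im[...,1]>130)&(im[...,2]>150)&(im[...,1]>im[...,2]*0.78)).astype(np.uint8)
m[:, :240]=0;m[180:]=0;m[:,430:]=0
cs,h=cv2.findContours(m,cv2.RETR_CCOMP,cv2.CHAIN_APPROX_NONE)
for c,hh in zip(cs,h[0]):
    if cv2.contourArea(c)<300: continue
    w=np.array([at_z(K,T,u,v,.014)[:2] for u,v in c[:,0]])*1000
    (cx,cy),s,a=cv2.minAreaRect(w.astype(np.float32))
    print('hole' if hh[3]>=0 else 'outer',c[:,0].mean(0),(cx,cy),s,a,'area',cv2.contourArea(w.astype(np.float32)))
P=cloud(K,T,z['d'])
for u,v in [(305,27),(374,43),(289,118),(353,131),(268,213),(320,60),(320,130)]: print(u,v,P[v,u])
E
```

```text
outer [332.6294  79.1953] (579.5303344726562, 197.09280395507812) (208.4030303955078, 249.7798614501953) 6.681446075439453 area 47695.84497796139
hole [286.9839 117.    ] (534.6708984375, 130.20001220703125) (65.4698486328125, 65.90906524658203) 63.685543060302734 area 3386.5500719388947
hole [352.7156 130.1101] (637.5847778320312, 141.55088806152344) (63.927425384521484, 113.21656036376953) 6.437078475952148 area 6923.9290665294975
hole [374.8438  43.1071] (623.2728271484375, 264.74969482421875) (82.66059112548828, 81.41475677490234) 6.361945629119873 area 6443.945034240838
hole [304.6828  27.2345] (520.5496215820312, 253.21517944335938) (68.11019134521484, 69.22306823730469) 66.1812973022461 area 3699.266806117259
305 27 [0.5205 0.2559 0.0079]
374 43 [0.6223 0.2671 0.0096]
289 118 [0.5379 0.1304 0.0093]
353 131 [0.6391 0.143  0.0092]
268 213 [ 0.5502 -0.0097  0.0632]
320 60 [0.5553 0.2205 0.0155]
320 130 [0.5888 0.1282 0.0156]
```

```bash
python3 -m pendant '[{"claw":1,"dx":0,"dy":-45,"dz":-15,"twist":0.02},{"claw":1,"dx":-2,"dy":-90,"dz":-30,"twist":0.05},{"claw":1,"dx":-3,"dy":-135,"dz":-45,"twist":0.05},{"claw":1,"dx":-4,"dy":-180,"dz":-60,"twist":0.05},{"claw":1,"dx":-5,"dy":-225,"dz":-75,"twist":0.05},{"claw":1,"dx":-6,"dy":-270,"dz":-90,"twist":0.05},{"claw":1,"dx":-7,"dy":-313,"dz":-105,"twist":0.05},{"claw":1,"dx":-7,"dy":-323,"dz":-120,"twist":0.05}]'
cat >> h.py <<'E'
def look(tag):
    st=r.get_state();im,d=eyes.snapshot('wrist');cv2.imwrite(f'pics/{tag}.png',im);np.savez(f'{tag}.npz',d=d,p=st['tool_pos'],q=st['eef_rot'])
    K,T=T_cam_world('wrist',st);print('tcp',st['tool_pos'],'closing deg',np.degrees(np.arctan2(*R.from_quat(st['eef_rot']).as_matrix()[[1,0],1])),'q',st['q'])
    return im,d,K,T
def blob(P,c,rad,z0,z1):
    Q=P.reshape(-1,3);m=(np.hypot(Q[:,0]-c[0],Q[:,1]-c[1])<rad)&(Q[:,2]>z0)&(Q[:,2]<z1);q=Q[m]
    print(len(q),np.median(q,0),cv2.minAreaRect((q[:,:2]*1000).astype(np.float32)) if len(q)>5 else '');return q
E
python3 - <<'E'
from h import *
np.set_printoptions(precision=4,suppress=True)
im,d,K,T=look('w3');P=cloud(K,T,d)
blob(P,(.548,-.272),.07,.015,.035);blob(P,(.44,-.312),.04,.015,.035);blob(P,(.595,-.162),.05,.012,.08);blob(P,(.555,-.014),.05,.055,.08)
E
```

```text
clock: 4.0
tool_pos: [0.5454, -0.2714, 0.2277]
eef_rot: [0.566, 0.824, -0.001, 0.001]
contact_force: [0.1, 0.4, -0.4]
opening: 0.998
finger_force: 0.0
tcp [ 0.5454 -0.2714  0.2277] closing deg 21.05358036295036 q [ 0.3411  0.6779  0.0762  1.6383 -0.0605  0.826   0.8089]
2952 [ 0.5451 -0.2692  0.0225] ((545.8634643554688, -272.09051513671875), (45.69459915161133, 93.50511169433594), 20.767868041992188)
1428 [ 0.439  -0.3133  0.0227] ((439.0243225097656, -313.7983093261719), (52.61853790283203, 51.30466079711914), 21.47221565246582)
2312 [ 0.5845 -0.1634  0.0528] ((588.4876098632812, -161.67633056640625), (53.72663116455078, 54.592529296875), 74.15505981445312)
0 [nan nan nan]
  return _methods._mean(a, axis=axis, dtype=dtype,
  ret = um.true_divide(
```

View pics/w3.png

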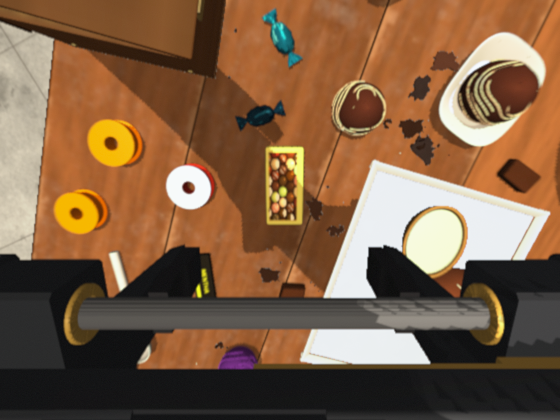

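The wafer is at (284,185) between the fingers, the white-topped red spool at (189,187), the egg on the table (359,108) and the dish egg (500,88). The measurements agree with the top view, so I'll descend onto the wafer.

```bash
python3 -m pendant '[{"claw":1,"dx":0,"dy":0,"dz":-45,"twist":0},{"claw":1,"dx":0,"dy":0,"dz":-90,"twist":0},{"claw":1,"dx":0,"dy":0,"dz":-135,"twist":0},{"claw":0.8,"dx":0,"dy":0,"dz":-170,"twist":0},{"claw":0.8,"dx":0,"dy":0,"dz":-180,"twist":0},{"claw":0.8,"dx":0,"dy":0,"dz":-180,"twist":0},{"claw":0.8,"dx":0,"dy":0,"dz":-180,"twist":0}]' 20
```

```text
clock: 4.75
tool_pos: [0.5479, -0.2659, 0.0499]
eef_rot: [0.564, 0.826, 0.001, 0.001]
contact_force: [-0.5, 0.1, 0.8]
opening: 0.801
finger_force: 0.0
```

```bash
python3 -m pendant '[{"claw":0.8,"dx":-2,"dy":-5,"dz":-25,"twist":0},{"claw":0.8,"dx":-2,"dy":-5,"dz":-41,"twist":0},{"claw":0.8,"dx":-2,"dy":-5,"dz":-41,"twist":0},{"claw":0.3,"dx":-2,"dy":-5,"dz":-41,"twist":0},{"claw":0.3,"dx":-2,"dy":-5,"dz":-41,"twist":0},{"claw":0.3,"dx":-2,"dy":-5,"dz":-41,"twist":0},{"claw":0.3,"dx":-2,"dy":-5,"dz":-41,"twist":0},{"claw":0.3,"dx":-2,"dy":-5,"dz":-41,"twist":0}]' 20
```

```text
clock: 5.55
tool_pos: [0.5449, -0.2717, 0.008]
eef_rot: [0.564, 0.826, 0.0, 0.001]
contact_force: [-0.3, 0.6, 6.1]
opening: 0.524
finger_force: 20.0
```

```bash
python3 -m pendant '[{"claw":0.3,"dx":0,"dy":0,"dz":40,"twist":0},{"claw":0.3,"dx":0,"dy":0,"dz":85,"twist":0},{"claw":0.3,"dx":5,"dy":25,"dz":125,"twist":-0.04},{"claw":0.3,"dx":15,"dy":65,"dz":145,"twist":-0.08},{"claw":0.3,"dx":24,"dy":110,"dz":145,"twist":-0.12},{"claw":0.3,"dx":34,"dy":155,"dz":145,"twist":-0.16},{"claw":0.3,"dx":44,"dy":200,"dz":145,"twist":-0.2},{"claw":0.3,"dx":54,"dy":245,"dz":145,"twist":-0.26}]' 20
python3 -m pendant '[{"claw":0.3,"dx":10,"dy":45,"dz":0,"twist":0},{"claw":0.3,"dx":20,"dy":90,"dz":0,"twist":0},{"claw":0.3,"dx":29,"dy":130,"dz":-20,"twist":0},{"claw":0.3,"dx":38,"dy":160,"dz":-50,"twist":0},{"claw":0.3,"dx":38,"dy":169,"dz":-80,"twist":0},{"claw":0.3,"dx":38,"dy":169,"dz":-100,"twist":0},{"claw":0.3,"dx":38,"dy":169,"dz":-100,"twist":0},{"claw":0.3,"dx":38,"dy":169,"dz":-100,"twist":0}]' 20
```

```text
clock: 6.35
tool_pos: [0.5981, -0.0247, 0.1522]
eef_rot: [0.667, 0.745, -0.0, -0.0]
contact_force: [0.4, -0.1, -0.4]
opening: 0.521
finger_force: 20.0
clock: 7.15
tool_pos: [0.6362, 0.1418, 0.0523]
eef_rot: [0.667, 0.745, -0.0, 0.0]
contact_force: [-0.2, -1.5, 0.1]
opening: 0.524
finger_force: 20.0
```

```bash
python3 -m pendant '[{"claw":0.3,"dx":1,"dy":0,"dz":-20,"twist":0},{"claw":0.3,"dx":1,"dy":0,"dz":-30,"twist":0},{"claw":0.3,"dx":1,"dy":0,"dz":-35,"twist":0},{"claw":0.3,"dx":1,"dy":0,"dz":-35,"twist":0},{"claw":0.3,"dx":1,"dy":0,"dz":-35,"twist":0}]' 20
python3 -m pendant '[{"claw":0.65,"dx":0,"dy":0,"dz":0,"twist":0},{"claw":0.65,"dx":0,"dy":0,"dz":0,"twist":0},{"claw":0.65,"dx":0,"dy":0,"dz":0,"twist":0},{"claw":0.65,"dx":0,"dy":0,"dz":30,"twist":0},{"claw":0.65,"dx":0,"dy":0,"dz":80,"twist":0},{"claw":1,"dx":0,"dy":-45,"dz":110,"twist":0},{"claw":1,"dx":-5,"dy":-90,"dz":130,"twist":0},{"claw":1,"dx":-5,"dy":-90,"dz":130,"twist":0}]'
python3 - <<'E'
from h import *
np.set_printoptions(precision=4,suppress=True)
im,d,K,T=look('w4');P=cloud(K,T,d)
blob(P,(.637,.142),.07,.022,.045);blob(P,(.555,-.014),.05,.055,.08)
E
```

```text
clock: 7.65
tool_pos: [0.6377, 0.1424, 0.0179]
eef_rot: [0.667, 0.746, 0.0, 0.0]
contact_force: [0.2, 0.1, 0.3]
opening: 0.529
finger_force: 20.0
clock: 8.45
tool_pos: [0.6339, 0.0427, 0.1512]
eef_rot: [0.67, 0.742, -0.0, 0.004]
contact_force: [0.6, -0.5, -1.1]
opening: 0.9
finger_force: 0.0
tcp [0.6339 0.0427 0.1512] closing deg 5.834186340521807 q [-0.2641  0.8185  0.2235  1.6299 -0.2385  0.7145  0.1726]
6617 [0.6373 0.1444 0.0305] ((637.5753784179688, 141.18846130371094), (45.78336715698242, 95.65550994873047), 6.216189384460449)
1718 [0.5533 0.0016 0.0628] ((555.8681030273438, -8.060604095458984), (51.22247314453125, 63.0744514465332), 70.4034423828125)
```

View pics/w4.png

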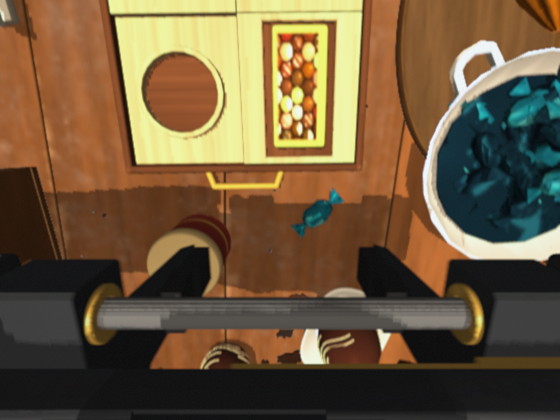

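The wafer lies in the long recess at (302,85), with its top at 30.5 mm, so it is fully down. Next is the spool.

```bash
python3 -m pendant '[{"claw":1,"dx":-12,"dy":-45,"dz":15,"twist":0.05},{"claw":1,"dx":-24,"dy":-90,"dz":30,"twist":0.1},{"claw":1,"dx":-36,"dy":-135,"dz":40,"twist":0.15},{"claw":1,"dx":-48,"dy":-180,"dz":50,"twist":0.2},{"claw":1,"dx":-60,"dy":-225,"dz":50,"twist":0.27},{"claw":1,"dx":-72,"dy":-270,"dz":50,"twist":0.27},{"claw":1,"dx":-90,"dy":-312,"dz":50,"twist":0.27},{"claw":1,"dx":-115,"dy":-350,"dz":50,"twist":0.27}]'
python3 -m pendant '[{"claw":1,"dx":-40,"dy":-10,"dz":-15,"twist":0},{"claw":1,"dx":-79,"dy":-12,"dz":-40,"twist":0},{"claw":1,"dx":-79,"dy":-12,"dz":-80,"twist":0},{"claw":1,"dx":-79,"dy":-12,"dz":-80,"twist":0},{"claw":1,"dx":-79,"dy":-12,"dz":-80,"twist":0}]'
python3 - <<'E'
from h import *
np.set_printoptions(precision=4,suppress=True)
im,d,K,T=look('w5');P=cloud(K,T,d)
blob(P,(.44,-.312),.04,.015,.035)
E
```

```text
clock: 9.3
tool_pos: [0.5179, -0.2981, 0.1965]
eef_rot: [0.559, 0.829, 0.001, 0.0]
contact_force: [0.9, -0.4, -0.2]
opening: 1.001
finger_force: 0.0
clock: 9.8
tool_pos: [0.4395, -0.3084, 0.117]
eef_rot: [0.559, 0.829, 0.001, -0.0]
contact_force: [0.7, -0.7, 0.8]
opening: 1.001
finger_force: 0.0
tcp [ 0.4395 -0.3084  0.117 ] closing deg 21.999013135468466 q [ 0.5004  0.7622  0.044   1.9426 -0.0746  0.4391  0.9838]
2773 [ 0.4384 -0.3129  0.0227] ((438.8501892089844, -313.6905212402344), (52.392662048339844, 52.28667068481445), 2.6962242126464844)
```

```bash
python3 -m pendant '[{"claw":1,"dx":0,"dy":-5,"dz":-40,"twist":0},{"claw":1,"dx":0,"dy":-5,"dz":-80,"twist":0},{"claw":1,"dx":0,"dy":-5,"dz":-100,"twist":0},{"claw":1,"dx":0,"dy":-5,"dz":-109,"twist":0},{"claw":1,"dx":0,"dy":-5,"dz":-109,"twist":0},{"claw":1,"dx":0,"dy":-5,"dz":-109,"twist":0}]'
python3 -m pendant '[{"claw":0.4,"dx":0,"dy":0,"dz":0,"twist":0},{"claw":0.4,"dx":0,"dy":0,"dz":0,"twist":0},{"claw":0.4,"dx":0,"dy":0,"dz":0,"twist":0},{"claw":0.4,"dx":0,"dy":0,"dz":0,"twist":0},{"claw":0.4,"dx":0,"dy":0,"dz":0,"twist":0},{"claw":0.4,"dx":0,"dy":0,"dz":0,"twist":0},{"claw":0.4,"dx":0,"dy":0,"dz":10,"twist":0},{"claw":0.4,"dx":0,"dy":0,"dz":30,"twist":0}]' 15
```

```text
clock: 10.45
tool_pos: [0.4397, -0.315, 0.0096]
eef_rot: [0.56, 0.829, 0.0, 0.001]
contact_force: [0.5, 0.5, -0.8]
opening: 0.999
finger_force: 0.0
clock: 11.25
tool_pos: [0.4373, -0.3139, 0.0378]
eef_rot: [0.56, 0.829, 0.0, -0.001]
contact_force: [-0.3, -0.4, -0.8]
opening: 0.587
finger_force: 15.0
```

```bash
python3 -m pendant '[{"claw":0.4,"dx":0,"dy":0,"dz":45,"twist":0},{"claw":0.4,"dx":5,"dy":0,"dz":90,"twist":0},{"claw":0.4,"dx":30,"dy":10,"dz":125,"twist":0},{"claw":0.4,"dx":65,"dy":30,"dz":150,"twist":0},{"claw":0.4,"dx":82,"dy":70,"dz":160,"twist":0},{"claw":0.4,"dx":82,"dy":115,"dz":160,"twist":0},{"claw":0.4,"dx":82,"dy":160,"dz":160,"twist":0},{"claw":0.4,"dx":82,"dy":205,"dz":160,"twist":0}]' 15
python3 -m pendant '[{"claw":0.4,"dx":0,"dy":45,"dz":0,"twist":0},{"claw":0.4,"dx":0,"dy":90,"dz":0,"twist":0},{"claw":0.4,"dx":0,"dy":135,"dz":0,"twist":0},{"claw":0.4,"dx":0,"dy":180,"dz":0,"twist":0},{"claw":0.4,"dx":0,"dy":225,"dz":-20,"twist":0},{"claw":0.4,"dx":0,"dy":270,"dz":-40,"twist":0},{"claw":0.4,"dx":0,"dy":310,"dz":-60,"twist":0},{"claw":0.4,"dx":0,"dy":340,"dz":-80,"twist":0}]' 15
python3 -m pendant '[{"claw":0.4,"dx":0,"dy":20,"dz":-35,"twist":0},{"claw":0.4,"dx":0,"dy":22,"dz":-65,"twist":0},{"claw":0.4,"dx":0,"dy":22,"dz":-70,"twist":0},{"claw":0.4,"dx":0,"dy":22,"dz":-70,"twist":0},{"claw":0.4,"dx":0,"dy":22,"dz":-70,"twist":0}]' 15
```

```text
clock: 12.05
tool_pos: [0.5198, -0.1077, 0.1988]
eef_rot: [0.56, 0.828, 0.0, 0.0]
contact_force: [0.8, 0.3, 0.3]
opening: 0.584
finger_force: 15.0
clock: 12.85
tool_pos: [0.5194, 0.2341, 0.1178]
eef_rot: [0.559, 0.829, 0.001, -0.0]
contact_force: [0.2, -0.3, -0.3]
opening: 0.589
finger_force: 15.0
clock: 13.35
tool_pos: [0.5213, 0.2517, 0.0497]
eef_rot: [0.561, 0.828, 0.001, 0.001]
contact_force: [0.6, 0.4, 0.6]
opening: 0.585
finger_force: 15.0
```

```bash
python3 -m pendant '[{"claw":0.4,"dx":0,"dy":1,"dz":-20,"twist":0},{"claw":0.4,"dx":0,"dy":1,"dz":-28,"twist":0},{"claw":0.4,"dx":0,"dy":1,"dz":-32,"twist":0},{"claw":0.4,"dx":0,"dy":1,"dz":-32,"twist":0},{"claw":0.4,"dx":0,"dy":1,"dz":-32,"twist":0}]' 15
python3 -m pendant '[{"claw":0.75,"dx":0,"dy":0,"dz":0,"twist":0},{"claw":0.75,"dx":0,"dy":0,"dz":0,"twist":0},{"claw":0.75,"dx":0,"dy":0,"dz":0,"twist":0},{"claw":0.75,"dx":0,"dy":0,"dz":30,"twist":0},{"claw":0.75,"dx":0,"dy":0,"dz":80,"twist":0},{"claw":1,"dx":10,"dy":-45,"dz":110,"twist":0},{"claw":1,"dx":20,"dy":-90,"dz":130,"twist":0},{"claw":1,"dx":20,"dy":-90,"dz":130,"twist":0}]'
python3 - <<'E'
from h import *
np.set_printoptions(precision=4,suppress=True)
im,d,K,T=look('w6');P=cloud(K,T,d)
blob(P,(.521,.253),.04,.022,.045)
E
```

```text
clock: 13.85
tool_pos: [0.5206, 0.2534, 0.0168]
eef_rot: [0.56, 0.828, 0.0, 0.0]
contact_force: [0.7, 0.4, -0.8]
opening: 0.584
finger_force: 15.0
clock: 14.65
tool_pos: [0.5435, 0.1558, 0.1494]
eef_rot: [0.564, 0.826, 0.0, 0.004]
contact_force: [0.1, -1.3, 0.1]
opening: 0.984
finger_force: 0.0
tcp [0.5435 0.1558 0.1494] closing deg 21.33178026529553 q [-0.4615  0.7406  0.166   1.8474 -0.1992  0.5644  0.2023]
3180 [0.5197 0.2546 0.0308] ((519.745849609375, 253.67984008789062), (51.974693298339844, 52.39628982543945), 22.048768997192383)
```

View pics/w6.png

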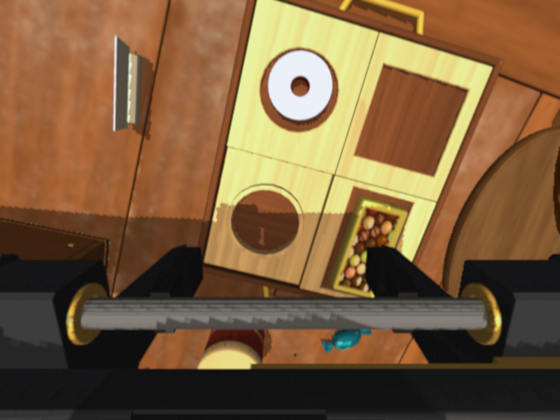

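The spool is seated in the round recess at (300,86), top at 30.8 mm. Next is the tin.

```bash
python3 -m pendant '[{"claw":1,"dx":4,"dy":-45,"dz":10,"twist":-0.1},{"claw":1,"dx":8,"dy":-90,"dz":20,"twist":-0.2},{"claw":1,"dx":12,"dy":-135,"dz":20,"twist":-0.26},{"claw":1,"dx":15,"dy":-177,"dz":20,"twist":-0.26},{"claw":1,"dx":15,"dy":-177,"dz":20,"twist":-0.26},{"claw":1,"dx":15,"dy":-177,"dz":20,"twist":-0.26},{"claw":1,"dx":15,"dy":-177,"dz":20,"twist":-0.26}]'
python3 - <<'E'
from h import *
np.set_printoptions(precision=4,suppress=True)
im,d,K,T=look('w7');P=cloud(K,T,d)
blob(P,(.555,-.014),.05,.055,.08)
E
```

```text
clock: 15.4
tool_pos: [0.555, -0.0108, 0.1656]
eef_rot: [0.661, 0.75, 0.0, -0.001]
contact_force: [-0.0, 0.3, -0.1]
opening: 0.998
finger_force: 0.0
tcp [ 0.555  -0.0108  0.1656] closing deg 7.175848849440007 q [-0.1768  0.7094  0.1932  1.8612 -0.2291  0.5935  0.2868]
4130 [ 0.5535 -0.0126  0.0633] ((553.7281494140625, -13.797603607177734), (62.86675262451172, 62.724910736083984), 6.700190544128418)
```

View pics/w7.png

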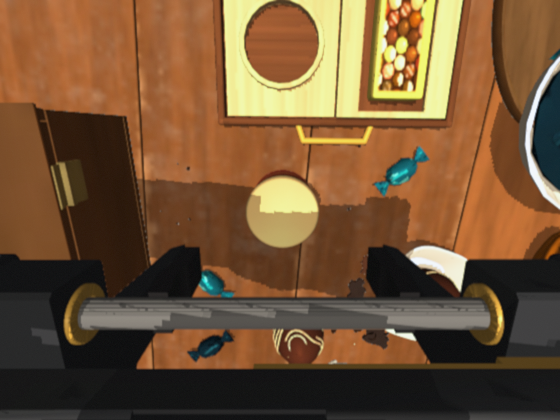

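The tin's lid is at (283,212), nearly centred under the gripper, with the chest clear on the left. Now I'll descend and grip.

```bash
python3 -m pendant '[{"claw":1,"dx":-1,"dy":-3,"dz":-40,"twist":0},{"claw":1,"dx":-1,"dy":-3,"dz":-80,"twist":0},{"claw":1,"dx":-1,"dy":-3,"dz":-115,"twist":0},{"claw":1,"dx":-1,"dy":-3,"dz":-140,"twist":0},{"claw":1,"dx":-1,"dy":-3,"dz":-148,"twist":0},{"claw":1,"dx":-1,"dy":-3,"dz":-148,"twist":0},{"claw":1,"dx":-1,"dy":-3,"dz":-148,"twist":0}]'
python3 -m pendant '[{"claw":0.5,"dx":0,"dy":0,"dz":0,"twist":0},{"claw":0.5,"dx":0,"dy":0,"dz":0,"twist":0},{"claw":0.5,"dx":0,"dy":0,"dz":0,"twist":0},{"claw":0.5,"dx":0,"dy":0,"dz":0,"twist":0},{"claw":0.5,"dx":0,"dy":0,"dz":0,"twist":0},{"claw":0.5,"dx":0,"dy":0,"dz":10,"twist":0},{"claw":0.5,"dx":0,"dy":0,"dz":40,"twist":0},{"claw":0.5,"dx":0,"dy":0,"dz":80,"twist":0}]' 20
```

```text
clock: 16.15
tool_pos: [0.555, -0.0158, 0.0191]
eef_rot: [0.662, 0.749, 0.001, 0.001]
contact_force: [0.4, -0.9, 0.1]
opening: 1.001
finger_force: 0.0
clock: 16.95
tool_pos: [0.5527, -0.0165, 0.098]
eef_rot: [0.663, 0.749, -0.001, -0.002]
contact_force: [1.0, -0.2, -0.6]
opening: 0.687
finger_force: 19.9
```

```bash
python3 -m pendant '[{"claw":0.5,"dx":10,"dy":35,"dz":15,"twist":0},{"claw":0.5,"dx":21,"dy":75,"dz":15,"twist":0},{"claw":0.5,"dx":32,"dy":120,"dz":15,"twist":0},{"claw":0.5,"dx":43,"dy":165,"dz":15,"twist":0},{"claw":0.5,"dx":54,"dy":210,"dz":10,"twist":0},{"claw":0.5,"dx":64,"dy":250,"dz":0,"twist":0},{"claw":0.5,"dx":70,"dy":279,"dz":-20,"twist":0},{"claw":0.5,"dx":70,"dy":279,"dz":-40,"twist":0}]' 20
python3 -m pendant '[{"claw":0.5,"dx":0,"dy":0,"dz":-15,"twist":0},{"claw":0.5,"dx":0,"dy":0,"dz":-15,"twist":0},{"claw":0.5,"dx":0,"dy":0,"dz":-15,"twist":0}]' 20
```

```text
clock: 17.75
tool_pos: [0.6236, 0.2706, 0.0578]
eef_rot: [0.66, 0.752, 0.003, -0.002]
contact_force: [-0.5, -0.2, -1.1]
opening: 0.689
finger_force: 19.9
clock: 18.05
tool_pos: [0.6245, 0.2608, 0.0435]
eef_rot: [0.663, 0.748, -0.0, 0.0]
contact_force: [-0.0, -0.4, -0.6]
opening: 0.693
finger_force: 19.9
```

```bash
python3 -m pendant '[{"claw":0.5,"dx":-1,"dy":2,"dz":-10,"twist":0},{"claw":0.5,"dx":-1,"dy":2,"dz":-16,"twist":0},{"claw":0.5,"dx":-1,"dy":2,"dz":-16,"twist":0},{"claw":0.5,"dx":-1,"dy":2,"dz":-16,"twist":0}]' 20
python3 -m pendant '[{"claw":0.9,"dx":0,"dy":0,"dz":0,"twist":0},{"claw":0.9,"dx":0,"dy":0,"dz":0,"twist":0},{"claw":0.9,"dx":0,"dy":0,"dz":0,"twist":0},{"claw":0.9,"dx":0,"dy":0,"dz":20,"twist":0},{"claw":0.9,"dx":0,"dy":0,"dz":60,"twist":0},{"claw":1,"dx":0,"dy":0,"dz":105,"twist":0},{"claw":1,"dx":-10,"dy":-45,"dz":140,"twist":0},{"claw":1,"dx":-20,"dy":-90,"dz":150,"twist":0}]'
python3 -m pendant '[{"claw":1,"dx":0,"dy":0,"dz":0,"twist":0}]'
python3 - <<'E'
from h import *
np.set_printoptions(precision=4,suppress=True)
im,d,K,T=look('w8');P=cloud(K,T,d)
blob(P,(.623,.264),.05,.055,.09)
E
```

```text
clock: 18.45
tool_pos: [0.6232, 0.2643, 0.0272]
eef_rot: [0.663, 0.749, -0.0, -0.0]
contact_force: [-0.1, -0.7, -0.2]
opening: 0.689
finger_force: 19.9
clock: 19.25
tool_pos: [0.606, 0.1808, 0.1793]
eef_rot: [0.661, 0.751, 0.003, 0.001]
contact_force: [0.7, -1.6, 0.2]
opening: 1.001
finger_force: 0.0
clock: 19.35
tool_pos: [0.6052, 0.1691, 0.1794]
eef_rot: [0.667, 0.745, -0.001, 0.003]
contact_force: [0.9, -0.2, 0.1]
opening: 0.999
finger_force: 0.0
tcp [0.6052 0.1691 0.1794] closing deg 6.3825165902469685 q [-0.507   0.7818  0.2916  1.6299 -0.2857  0.77    0.0217]
5362 [0.6221 0.2676 0.0713] ((622.507568359375, 266.8663635253906), (63.08275604248047, 62.51244354248047), 6.351128101348877)
```

View pics/w8.png

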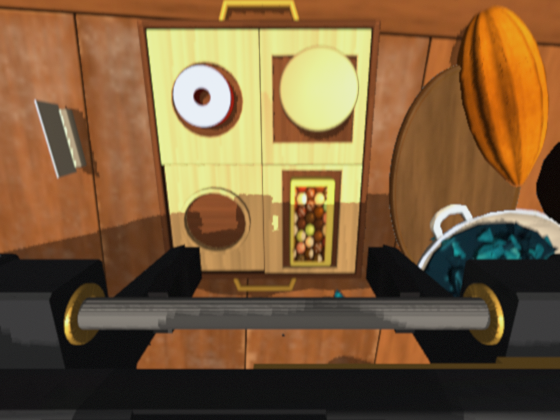

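The tin stands in the square recess at (318,89), top at 71 mm (72 expected). For the egg I'll close along y, clear of the dish and the board.

```bash
python3 -m pendant '[{"claw":1,"dx":0,"dy":-40,"dz":0,"twist":0.14},{"claw":1,"dx":-3,"dy":-85,"dz":0,"twist":0.28},{"claw":1,"dx":-5,"dy":-130,"dz":0,"twist":0.42},{"claw":1,"dx":-7,"dy":-175,"dz":0,"twist":0.56},{"claw":1,"dx":-9,"dy":-220,"dz":0,"twist":0.7},{"claw":1,"dx":-11,"dy":-265,"dz":0,"twist":0.84},{"claw":1,"dx":-11,"dy":-310,"dz":0,"twist":0.98},{"claw":1,"dx":-11,"dy":-336,"dz":0,"twist":1.12}]'
python3 -m pendant '[{"claw":1,"dx":0,"dy":0,"dz":0,"twist":0.13},{"claw":1,"dx":0,"dy":0,"dz":0,"twist":0.26},{"claw":1,"dx":0,"dy":0,"dz":0,"twist":0.34},{"claw":1,"dx":0,"dy":0,"dz":0,"twist":0.34},{"claw":1,"dx":0,"dy":0,"dz":0,"twist":0.34}]'
python3 - <<'E'
from h import *
np.set_printoptions(precision=4,suppress=True)
im,d,K,T=look('w9');P=cloud(K,T,d)
q=blob(P,(.592,-.162),.05,.012,.08);t=q[q[:,2]>.058];print('tip',t.mean(0),q[:,2].max(),len(t))
from scipy.optimize import least_squares
# sphere-like fit of upper half
u=q[(q[:,2]>.03)]
f=lambda p:np.sqrt(((u[:,0]-p[0])/.029)**2+((u[:,1]-p[1])/.029)**2+((u[:,2]-.027)/.038)**2)-1
s=least_squares(f,[.592,-.162],loss='soft_l1',f_scale=.05);print('fit',s.x,np.abs(s.fun).mean())
E
```

```text
clock: 20.2
tool_pos: [0.5928, -0.1616, 0.1755]
eef_rot: [0.163, 0.987, -0.001, -0.0]
contact_force: [-1.4, 0.7, -0.9]
opening: 0.999
finger_force: 0.0
clock: 20.7
tool_pos: [0.5934, -0.1567, 0.1756]
eef_rot: [-0.005, 1.0, 0.0, -0.0]
contact_force: [-0.3, 0.3, 0.2]
opening: 0.995
finger_force: 0.0
tcp [ 0.5934 -0.1567  0.1756] closing deg 90.56255973997251 q [ 0.3009  0.7532 -0.2095  1.6611  0.2092  0.7498  1.5734]
2555 [ 0.5835 -0.1598  0.0529] ((588.927490234375, -159.6105194091797), (53.6783447265625, 56.08878707885742), 1.6064186096191406)
tip [ 0.5897 -0.1604  0.0612] 0.06552461052417075 672
fit [ 0.5925 -0.1602] 0.0444014224384928
```

View pics/w9.png

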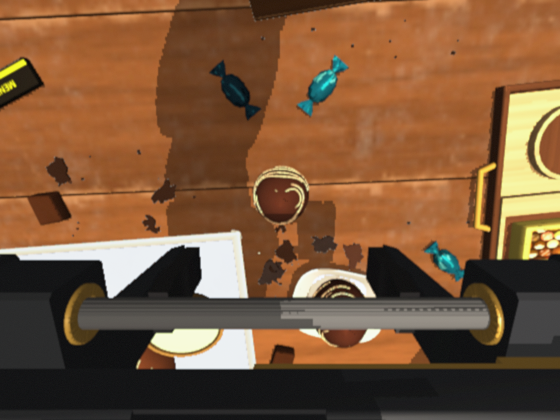

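The egg is at (281,193) with clear space on both sides; the board's edge starts at row 235 and the dish egg is at (340,310). Now I'll grip it.

```bash
python3 -m pendant '[{"claw":1,"dx":-2,"dy":-4,"dz":-40,"twist":0},{"claw":1,"dx":-2,"dy":-4,"dz":-80,"twist":0},{"claw":1,"dx":-2,"dy":-4,"dz":-120,"twist":0},{"claw":1,"dx":-2,"dy":-4,"dz":-150,"twist":0},{"claw":1,"dx":-2,"dy":-4,"dz":-162,"twist":0},{"claw":1,"dx":-2,"dy":-4,"dz":-162,"twist":0},{"claw":1,"dx":-2,"dy":-4,"dz":-162,"twist":0}]'
python3 -m pendant '[{"claw":0.8,"dx":0,"dy":0,"dz":0,"twist":0},{"claw":0.7,"dx":0,"dy":0,"dz":0,"twist":0},{"claw":0.5,"dx":0,"dy":0,"dz":0,"twist":0},{"claw":0.5,"dx":0,"dy":0,"dz":0,"twist":0},{"claw":0.5,"dx":0,"dy":0,"dz":0,"twist":0},{"claw":0.5,"dx":0,"dy":0,"dz":0,"twist":0},{"claw":0.5,"dx":0,"dy":0,"dz":10,"twist":0},{"claw":0.5,"dx":0,"dy":0,"dz":30,"twist":0}]' 15
```

```text
clock: 21.45
tool_pos: [0.5922, -0.1614, 0.0151]
eef_rot: [-0.005, 1.0, -0.0, 0.001]
contact_force: [-0.2, -0.4, 0.8]
opening: 1.002
finger_force: 0.0
clock: 22.25
tool_pos: [0.5897, -0.1612, 0.0432]
eef_rot: [-0.006, 1.0, 0.0, -0.002]
contact_force: [0.7, 1.0, -0.6]
opening: 0.613
finger_force: 15.0
```

```bash
python3 -m pendant '[{"claw":0.5,"dx":0,"dy":0,"dz":40,"twist":0},{"claw":0.5,"dx":-5,"dy":25,"dz":75,"twist":0},{"claw":0.5,"dx":-12,"dy":65,"dz":90,"twist":0},{"claw":0.5,"dx":-20,"dy":105,"dz":90,"twist":0},{"claw":0.5,"dx":-28,"dy":145,"dz":90,"twist":0},{"claw":0.5,"dx":-36,"dy":185,"dz":90,"twist":0},{"claw":0.5,"dx":-44,"dy":225,"dz":90,"twist":0},{"claw":0.5,"dx":-52,"dy":265,"dz":80,"twist":0}]' 15
python3 -m pendant '[{"claw":0.5,"dx":-4,"dy":27,"dz":-20,"twist":0},{"claw":0.5,"dx":-4,"dy":27,"dz":-40,"twist":0},{"claw":0.5,"dx":-4,"dy":27,"dz":-40,"twist":0},{"claw":0.5,"dx":-4,"dy":27,"dz":-40,"twist":0},{"claw":0.5,"dx":-4,"dy":27,"dz":-40,"twist":0}]' 15
python3 - <<'E'
from h import *
np.set_printoptions(precision=4,suppress=True)
im,d,K,T=look('w10');P=cloud(K,T,d)
q=blob(P,(.5345,.1305),.04,.06,.16);print(q[:,2].max())
s,_=eyes.snapshot('side');a=np.vstack([cv2.resize(im[60:330,130:430],(600,300)) if 0 else cv2.resize(im[120:320,130:430],(600,400))[:,:],]);b=cv2.resize(s[120:220,230:330],(400,400),interpolation=cv2.INTER_CUBIC)
cv2.imwrite('pics/w10c.png',np.hstack([cv2.resize(a,(400,267)),cv2.resize(b,(267,267))]))
E
```

```text
clock: 23.05
tool_pos: [0.5395, 0.1053, 0.1253]
eef_rot: [-0.005, 1.0, 0.0, 0.001]
contact_force: [0.1, 0.3, -1.3]
opening: 0.612
finger_force: 15.0
clock: 23.55
tool_pos: [0.5359, 0.1295, 0.085]
eef_rot: [-0.005, 1.0, -0.0, 0.001]
contact_force: [0.3, 0.7, -1.2]
opening: 0.615
finger_force: 15.0
tcp [0.5359 0.1295 0.085 ] closing deg 90.53181584833594 q [-0.2667  0.8259 -0.0917  1.9113  0.1712  0.4105  1.094 ]
15031 [0.5252 0.1295 0.1207] ((529.6935424804688, 130.29098510742188), (77.89570617675781, 47.64665603637695), 87.95943450927734)
0.15999556194758707
```

View pics/w10c.png

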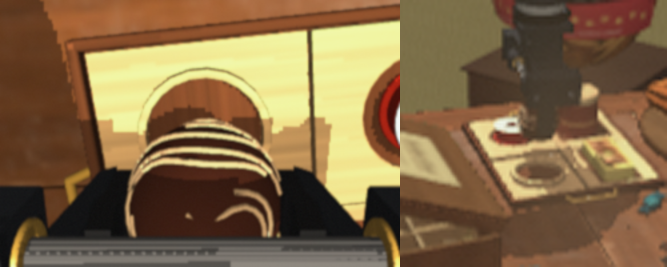

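The egg hangs upright between the fingers, left panel (203,190), over the empty ring. I'll lower it slowly, watching the force.

```bash
python3 -m pendant '[{"claw":0.5,"dx":0,"dy":0,"dz":-25,"twist":0},{"claw":0.5,"dx":0,"dy":0,"dz":-45,"twist":0},{"claw":0.5,"dx":0,"dy":0,"dz":-55,"twist":0},{"claw":0.5,"dx":0,"dy":0,"dz":-60,"twist":0},{"claw":0.5,"dx":0,"dy":0,"dz":-60,"twist":0},{"claw":0.5,"dx":0,"dy":0,"dz":-60,"twist":0}]' 15
python3 -m pendant '[{"claw":0.5,"dx":0,"dy":0,"dz":-2,"twist":0},{"claw":0.5,"dx":0,"dy":0,"dz":-3,"twist":0},{"claw":0.5,"dx":0,"dy":0,"dz":-3,"twist":0},{"claw":0.5,"dx":0,"dy":0,"dz":-3,"twist":0}]' 15
```

```text
clock: 24.25
tool_pos: [0.5357, 0.1306, 0.0246]
eef_rot: [-0.005, 1.0, 0.0, 0.001]
contact_force: [0.1, -0.1, 0.0]
opening: 0.614
finger_force: 15.0
clock: 24.65
tool_pos: [0.5358, 0.1308, 0.0223]
eef_rot: [-0.006, 1.0, 0.0, 0.001]
contact_force: [-1.0, -0.7, 8.4]
opening: 0.607
finger_force: 15.0
```

```bash
python3 -m pendant '[{"claw":0.64,"dx":0,"dy":0,"dz":0,"twist":0},{"claw":0.67,"dx":0,"dy":0,"dz":0,"twist":0},{"claw":0.7,"dx":0,"dy":0,"dz":0,"twist":0},{"claw":0.75,"dx":0,"dy":0,"dz":0,"twist":0},{"claw":0.85,"dx":0,"dy":0,"dz":0,"twist":0},{"claw":0.85,"dx":0,"dy":0,"dz":0,"twist":0},{"claw":0.85,"dx":0,"dy":0,"dz":20,"twist":0},{"claw":0.85,"dx":0,"dy":0,"dz":60,"twist":0}]'
python3 -m pendant '[{"claw":1,"dx":0,"dy":0,"dz":45,"twist":0},{"claw":1,"dx":20,"dy":-20,"dz":80,"twist":0},{"claw":1,"dx":50,"dy":-30,"dz":120,"twist":0},{"claw":1,"dx":80,"dy":-30,"dz":150,"twist":0},{"claw":1,"dx":110,"dy":-30,"dz":160,"twist":0},{"claw":1,"dx":110,"dy":-30,"dz":160,"twist":0},{"claw":1,"dx":110,"dy":-30,"dz":160,"twist":0}]'
python3 - <<'E'
from h import *
np.set_printoptions(precision=4,suppress=True)
im,d,K,T=look('w11');P=cloud(K,T,d)
q=blob(P,(.5347,.1305),.04,.03,.1);t=q[q[:,2]>.066];print('tip',t.mean(0),q[:,2].max())
blob(P,(.637,.142),.07,.024,.045);blob(P,(.521,.253),.04,.022,.045);blob(P,(.623,.264),.05,.055,.09)
E
```

```text
clock: 25.45
tool_pos: [0.5331, 0.1301, 0.0793]
eef_rot: [-0.006, 1.0, -0.001, -0.003]
contact_force: [0.3, 0.5, -0.0]
opening: 0.855
finger_force: 0.0
clock: 26.15
tool_pos: [0.6445, 0.1005, 0.2403]
eef_rot: [-0.005, 1.0, -0.0, -0.001]
contact_force: [-0.2, 0.2, -1.4]
opening: 1.0
finger_force: 0.0
tcp [0.6445 0.1005 0.2403] closing deg 90.62813675871016 q [-0.1417  0.7247 -0.1583  1.4734  0.128   0.9551  1.2467]
2293 [0.5371 0.1273 0.0612] ((536.0284423828125, 129.32485961914062), (55.821624755859375, 54.213130950927734), 79.0689468383789)
tip [0.5357 0.1293 0.0693] 0.07429292277053762
2935 [0.6368 0.1413 0.0305] ((638.0789184570312, 141.58355712890625), (45.99989318847656, 95.48265075683594), 6.399238109588623)
1882 [0.5197 0.2539 0.0308] ((520.7286376953125, 253.57139587402344), (52.149932861328125, 52.32485580444336), 9.244348526000977)
3041 [0.6211 0.2639 0.0714] ((622.2716064453125, 266.1688232421875), (62.39449691772461, 63.09062576293945), 1.0053467750549316)
```

View pics/w11.png

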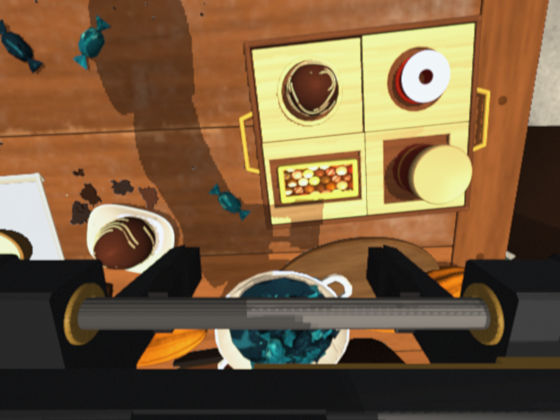

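All four are in place: egg (311,90) upright in its ring (top about 73 mm), spool (424,77), wafer (318,181) and tin (435,172). The dish egg at (124,243) is untouched. I'm handing in.

```bash
python3 -c "
from plant import r
print(r.finish_job())"
```

```text
the job is handed in; nothing more can be done
None
```

The tray is packed and handed in at about 26 s: the last wrist view showed the wafer pack, ribbon spool, cocoa tin and table egg each fully down in their own places, and the look-alikes were left alone.

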